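# Hang the slide rack up to drain

## Robot

A 7-joint arm with a two-finger parallel gripper is mounted at the origin on a cart in front of the work surface, level with it; the furniture and walls round the work are solid. World frame = base frame: x ahead of the robot, y to its left, z up, the work surface at z = 0. Lengths are in m, angles in rad, forces in N, time in s.
With the tool pointing down it reaches from about 0.4 to 0.9 m from the base axis. Payload 5.5 kg.
Tool frame: the origin (TCP) lies midway between the tips of the shut fingers; the grasp point (between the pads) lies 19 mm behind it; y points along the fingers, z is the direction in which the jaws open and shut, and the axes are right-handed (so a half turn about y gives the same grasp; the last joint's range is limited). The gripper opens to 92 mm and grips with 3 to 60 N. Pads are 19 mm wide; open, the fingers measure 130 mm over their backs; the gripper's body (75 mm by 190 mm) begins 47 mm behind the grasp point.
Start: joints at [1.537, 0.501, -0.427, 1.55, 0.221, 1.138, -0.21], TCP at [0.19, -0.622, 0.195] pointing down, gripper open.
Joint ranges: [-2.88, 2.88], [-0.31, 2.03], [-1.54, 1.56], [0.2, 2.42], [-1.41, 4.55], [0.19, 2.02], [-2.57, 2.57]. Speed limits (rad/s): [2.57, 2.57, 3.14, 3.14, 3.14, 3.14, 3.14].

## Interface

Orientations are given as a rotation vector (axis times angle).
In Python, from plant import robot gives the robot as it stands. The module is installed in compiled form; this text tells all that it offers.
- The arm moves only by the shell command python3 -m inch 'ROWS' [FORCE]. ROWS is JSON, a list of rows, each a list of 7 numbers: the gripper command: -1 is fully open, 1 is shut, values between are in proportion, then the shift along the world's x, y, z in mm, then the turn, a rotation vector about the world's x, y, z in degrees. In form: [[grip, dx, dy, dz, wx, wy, wz], ...]. A call has 1 to 20 rows; each row shifts and turns the commanded pose from where the row before left it; what a row does not reach is not made up. A row lasts 1/8 s, in which the tool goes at most 62.5 mm and 10.7 degrees, less where a joint would pass 70% of its speed; a pose out of reach is approached as far as the arm can. A call is refused whole if a number of a shift passes 62.5 or a number of a turn 10.7, either way. A call with a gripper value outside its range is refused whole. The fingers move at their own pace and stop on an object; FORCE is the grip in N (left out, the last holds). Time passes only in rows, so rows that do not move let the fingers close. It gives the time, the measured TCP pose, the force and the opening at its end, in the units of the state.
- robot.get_state(): the state, without advancing time (a new reading comes with each control period).
- robot.capture(name): name is "scene" or "side" or "wrist"; returns (picture, depth): 384x512x3 uint8, blue, green, red; 384x512 float32, m along the optical axis (not along the pixel's ray), 0 where there is no reading.
- robot.camera_info(name): a dict with "camera_matrix" (3x3 intrinsics, pixels), "extrinsics" (4x4, takes a point from world to camera coordinates). Camera axes: x right, y down, z forward; pixel columns grow to the right and rows downward; lengths in m; the calibration is good to about 2 mm. The wrist camera is an equidistant fisheye: a pixel r from the principal point sees the ray r / f radians off the axis. A picture is of the moment at which its call begins: read the wrist's pose just before it. camera_info takes no time and is no camera call; for the wrist camera it gives the pose at the moment of the call.
- robot.sign_off(): hands the job in, once; it reports no verdict.
The state is a dict: "time": time; "q": joint angles; "dq": joint speeds; "joint_torque": joint torques, N m; "position": TCP position; "tool_rot": TCP orientation; "force": force on the tool from outside, world axes, zero at the start; "wrist_torque": the same for the moment, N m; "width": finger opening in m.
Only numpy, scipy, OpenCV 4.12 (cv2) and the standard library are available. Lean on these libraries where they do the work, as an engineer would, in place of code of your own. Each camera call takes 0.05 s, during which the arm holds its last target. There are 200 camera calls.

## Task

The stained slides are ready to drain. Take the loose lid off the white staining dish and set it down the right way up, flat on the table; then lift the slide rack straight out by its finger loop and hang it by both hooks on the bar of the draining stand, lowering it gently, and let go so that it hangs free over the tray. The slides are glass: keep the rack level, leave the dish standing where it is, and do not disturb the dropper bottles or the vial.

Things in the scene. Friction and masses are not known exactly. Their poses are not given: they have to be found in the camera images.
- staining_dish: open-topped white plastic dish, 84 (x) x 112 (y) x 84 mm high, walls and floor 4 mm, loose on the table, holding the slide rack under the lid; origin at the centre of its underside, z up
- dish_lid: white hollow stepped lid, loose on the dish: skirt 94 (x) x 122 (y) x 10 mm that hangs 7 mm over the outside of the dish with 2 mm play, narrower part 84 x 112 mm up to 45 mm, then a bar handle; total height 69 mm; 0.12 kg; origin at the centre of the skirt's lower edge, z up
- lid_grip (a point): middle of the lid's bar handle (14 mm wide in x, 52 mm long in y, top at 69 mm), 64 mm above the skirt's lower edge; pinch it across its width (lid x)
- slide_rack: steel rack of 7 glass slides, 62 (x) x 87 (y) mm, slides' top at z 30 mm; two 6 mm wire hooks at y +-40, upside-down J's in x-z: stem at x -11, crown 16 mm wide inside with inner top at z 80, tip (x +11 to +17) down to z 58: the mouth, 28 mm high between slides and tips, faces +x. A rod along y joins the crowns (top z 86). 0.2 kg, 6 to 8 mm play in the dish; origin centre of its underside
- rack_grip (a point): middle of the top wire of the finger loop, 107 mm above the rack's underside; the loop is 6 mm wire standing on the rod, 27 mm wide (x), 6 mm thick (y), top at 110 mm; pinch it across its thickness (rack y); fingertips may reach 20 mm below this point
- hook_seat (a point): point of the rack 75 mm above its underside, midway between the hooks, on the axis of the bar when the rack hangs on it
- drain_stand: draining stand fixed to the table: grey drip tray 100 (x) x 214 (y) x 14 mm with a post at each end (y = +-97 mm) carrying a level steel bar of 10 mm diameter along the stand's y, its axis 115 mm above the table; clear length between the posts 184 mm; origin at the centre of the tray's underside
- bar_mid (a point): middle of the bar's axis; axes as the stand's (y along the bar)
- dropper_blue: dropper bottle with a red bulb, 29 mm diameter, 96 mm high, standing at the back; a bystander; origin at its underside
- dropper_eosin: second dropper bottle with a red bulb, brown glass, 29 mm diameter, 96 mm high; a bystander; origin at its underside
- vial_1: small capped sample vial, 25 mm diameter, 57 mm high, standing at the back right; a bystander; origin at its underside

How it is judged:
By the outcome, as a careful person would: the job done as asked, in the order asked, and still so for the second after the job is handed in, with the robot touching nothing.
It also fails if it takes over 67 s, if anything falls off the work surface, if the arm or the gripper's body presses on something with over 40 N, if the wrist force passes 120 N, or if a joint passes its speed limit or range.

## Working session

There is one attempt and no reset: what is moved stays moved. The work goes in short steps, Python scripts to look and compute and a shell command to move; the robot and the scene stay as the last step left them, time stands still between calls to the robot, and variables do not carry over. Pictures are saved under pics/ and viewed, about 8 in all and at most 12, crops included, and the job is handed in when it is done.

```bash
mkdir -p pics; cat > h.py <<'E'
import numpy as np, cv2
from plant import robot
from scipy.spatial.transform import Rotation as R
def cloud(n):
    im,d=robot.capture(n); c=robot.camera_info(n); K=np.array(c["camera_matrix"]);T=np.array(c["extrinsics"])
    v,u=np.mgrid[:384,:512]
    P=np.stack([(u-K[0,2])/K[0,0]*d,(v-K[1,2])/K[1,1]*d,d],-1)
    W=(P-T[:3,3])@T[:3,:3]
    W[d==0]=np.nan
    return im,d,W
E
python3 - <<'E'
from h import *
s=robot.get_state();print({k:np.round(v,3).tolist() for k,v in s.items()})
print(R.from_rotvec(s["tool_rot"]).as_matrix().round(3))
ims=[]
for n in("scene","side"):
    im,d,W=cloud(n);np.savez(f"{n}0.npz",im=im,d=d,W=W);ims.append(im)
    c=robot.camera_info(n);T=np.array(c["extrinsics"]);print(n,-T[:3,:3].T@T[:3,3],T[2,:3])
for n,i in zip(("scene","side"),ims): cv2.imwrite(f"pics/{n}0.png",i)
E
```

```text
{'time': 0.0, 'q': [1.537, 0.502, -0.427, 1.551, 0.221, 1.138, -0.21], 'dq': [0.0, 0.001, 0.0, -0.001, -0.0, 0.001, 0.001], 'joint_torque': [-0.0, -56.659, -5.816, -27.911, -0.069, 0.031, 0.0], 'position': [0.19, -0.621, 0.193], 'tool_rot': [-0.309, 2.064, -2.06], 'force': [0.357, -0.399, -0.103], 'wrist_torque': [0.001, 0.022, -0.002], 'width': 0.092}
[[-0.956 -0.     0.293]
 [-0.293  0.002 -0.956]
 [-0.    -1.    -0.002]]
scene [ 0.36415677 -0.78167625  0.74479239] [ 0.3091617   0.61989057 -0.72121753]
side [0.54476537 0.64437951 0.67254789] [ 0.09874494 -0.84507518 -0.52544969]
```

View pics/scene0.png

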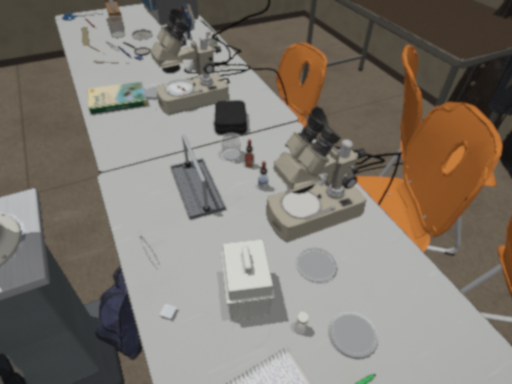

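View pics/side0.png

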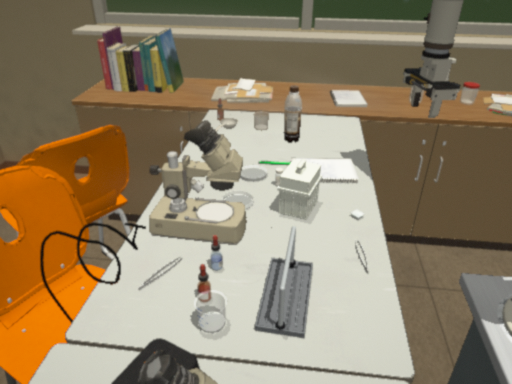

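The scene view shows the lidded dish at (248,270), the stand at (197,187), the droppers at (249,155) and (263,176), and the vial at (302,322). The side view shows the same layout, with nothing hidden around the dish and stand.

```bash
python3 - <<'E'
from h import *
A={n:np.load(n+"0.npz") for n in("scene","side")}
def comps(n,lo,hi,mn=15):
    W=A[n]["W"]; m=((W[...,2]>lo)&(W[...,2]<hi)&(abs(W[...,1])<.75)&(W[...,0]>.1)&(W[...,0]<1.2)).astype(np.uint8)
    k,l,st,c=cv2.connectedComponentsWithStats(m)
    for i in range(1,k):
        if st[i,4]<mn: continue
        p=W[l==i]; r=cv2.minAreaRect((p[:,:2]*1000).astype(np.float32))
        print(n,(lo,hi),st[i].tolist(),"min",p.min(0).round(3),"max",p.max(0).round(3),"rect",np.round(r[0]),np.round(r[1]),round(r[2],1))
for n in A:
    comps(n,.02,.3); comps(n,.109,.125); comps(n,.134,.155,8);comps(n,.105,.13,8)
    W=A[n]["W"];z=W[...,2];m=(abs(W[...,1])<.3)&(z<.03)&(W[...,0]>.3)&(W[...,0]<.7);print("table z",np.nanmedian(z[m]))
a=A["scene"]["im"][120:360,140:340];b=A["side"]["im"][140:340,190:390]
cv2.imwrite("pics/crop.png",np.hstack([cv2.resize(a,(400,480)),cv2.resize(b,(400,480))]))
E
```

```text
scene (0.02, 0.3) [151, 10, 80, 102, 4288] min [0.57  0.342 0.02 ] max [0.855 0.466 0.3  ] rect [713. 403.] [123. 284.] 89.4
scene (0.02, 0.3) [212, 12, 53, 53, 256] min [0.815 0.337 0.02 ] max [0.997 0.668 0.299] rect [895. 515.] [337. 149.] 80.4
scene (0.02, 0.3) [88, 81, 59, 30, 1224] min [0.347 0.438 0.02 ] max [0.555 0.598 0.032] rect [451. 520.] [147. 194.] 82.9
scene (0.02, 0.3) [213, 100, 35, 32, 953] min [0.698 0.143 0.02 ] max [0.836 0.303 0.05 ] rect [768. 227.] [150. 112.] 67.1
scene (0.02, 0.3) [266, 108, 135, 131, 8219] min [ 0.676 -0.311  0.02 ] max [ 1.172 -0.133  0.3  ] rect [ 927. -232.] [505. 153.] 8.3
scene (0.02, 0.3) [220, 133, 22, 24, 412] min [0.672 0.034 0.02 ] max [0.736 0.098 0.063] rect [704.  66.] [65. 63.] 31.7
scene (0.02, 0.3) [182, 134, 28, 77, 400] min [ 0.543 -0.137  0.02 ] max [0.569 0.074 0.124] rect [557. -31.] [211.  17.] 86.2
scene (0.02, 0.3) [245, 139, 10, 25, 170] min [ 0.718 -0.016  0.02 ] max [0.747 0.01  0.097] rect [732.  -6.] [25. 27.] 66.6
scene (0.02, 0.3) [258, 161, 11, 26, 193] min [ 0.713 -0.118  0.021] max [ 0.742 -0.094  0.097] r
[... 4426 characters left out ...]
 [49. 13.] 74.4
side (0.134, 0.155) [162, 178, 42, 17, 361] min [ 0.789 -0.269  0.134] max [ 0.889 -0.199  0.155] rect [ 834. -234.] [98. 54.] 27.4
side (0.134, 0.155) [210, 182, 24, 9, 108] min [ 0.711 -0.254  0.138] max [ 0.768 -0.222  0.155] rect [ 736. -233.] [58. 27.] 15.6
side (0.105, 0.13) [280, 159, 41, 29, 720] min [ 0.491 -0.459  0.105] max [ 0.601 -0.326  0.13 ] rect [ 546. -393.] [120.  85.] 73.5
side (0.105, 0.13) [164, 186, 38, 13, 149] min [ 0.793 -0.252  0.106] max [ 0.889 -0.201  0.13 ] rect [ 838. -226.] [95. 44.] 13.9
side (0.105, 0.13) [279, 226, 17, 69, 342] min [ 0.549 -0.127  0.105] max [0.57  0.074 0.122] rect [559. -26.] [201.  10.] 86.5
table z 0.0001611496969590573
```

View pics/crop.png

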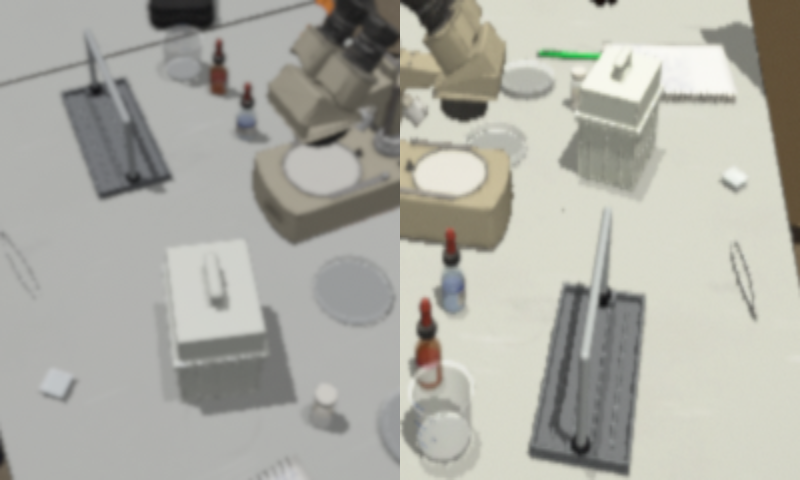

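Sizes match: lid 114x84 mm at z≈0.12, centre (0.545,-0.394), long axis at 73.4°. The bar centre is (0.558,-0.029), direction 86.4°, and it is 200 mm long. I'm moving above the lid, with a turn of about +56.5°.

```bash
python3 -m inch '[[-1,0,0,50,0,0,0],[-1,0,0,50,0,0,0],[-1,40,26,0,0,0,9.4],[-1,45,28,0,0,0,9.4],[-1,45,28,0,0,0,9.4],[-1,45,29,0,0,0,9.4],[-1,45,29,0,0,0,9.4],[-1,45,29,0,0,0,9.4],[-1,45,29,0,0,0,0],[-1,45,29,0,0,0,0],[-1,0,0,0,0,0,0],[-1,0,0,0,0,0,0]]'
python3 - <<'E'
from h import *
s=robot.get_state();print(s["time"],np.round(s["position"],4),np.round(s["q"],2));M=R.from_rotvec(s["tool_rot"]).as_matrix();print(M.round(3),np.degrees(np.arctan2(M[1,2],M[0,2])))
c=robot.camera_info("wrist");T=np.array(c["extrinsics"]);print(c["camera_matrix"],-T[:3,:3].T@T[:3,3],T[2,:3])
im,d=robot.capture("wrist");np.savez("w1.npz",im=im,d=d,K=c["camera_matrix"],T=T);cv2.imwrite("pics/w1.png",im)
# free table + objects low
for n in("scene","side"):
    W=np.load(n+"0.npz")["W"];z=W[...,2]
    m=(z>-.02)&(z<.01)&(W[...,1]>-.5)&(W[...,1]<.1);print(n,"table min x",[ (y,np.nanmin(W[...,0][m&(abs(W[...,1]-y)<.01)]).round(3)) for y in(-.45,-.35,-.25,-.15)])
    for u,v in ([(150,250),(168,312)] if n=="scene" else [(361,256),(357,214)]): print(W[v,u].round(3))
E
```

```text
time: 1.6
position: [0.5447, -0.3947, 0.2939]
tool_rot: [-1.059, 1.42, -1.418]
force: [-0.8, -0.9, 1.1]
width: 0.0921
1.6 [ 0.5447 -0.3947  0.2939] [ 1.05  0.53 -0.72  1.36  0.35  1.38  0.05]
[[-0.285 -0.001  0.958]
 [-0.958  0.    -0.285]
 [ 0.    -1.    -0.001]] -16.568627038024456
[[297.31863964   0.         256.87758516]
 [  0.         297.31863964 196.87492563]
 [  0.           0.           1.        ]] [ 0.56572597 -0.32155252  0.48449888] [-0.08262604 -0.27365071 -0.95827356]
scene table min x [(-0.45, np.float64(0.308)), (-0.35, np.float64(0.309)), (-0.25, np.float64(0.309)), (-0.15, np.float64(0.05))]
[ 0.384 -0.187  0.003]
[ 0.376 -0.366  0.012]
side table min x [(-0.45, np.float64(0.311)), (-0.35, np.float64(0.312)), (-0.25, np.float64(0.312)), (-0.15, np.float64(0.041))]
[ 0.382 -0.189 -0.   ]
[ 0.38  -0.358  0.012]
```

View pics/w1.png

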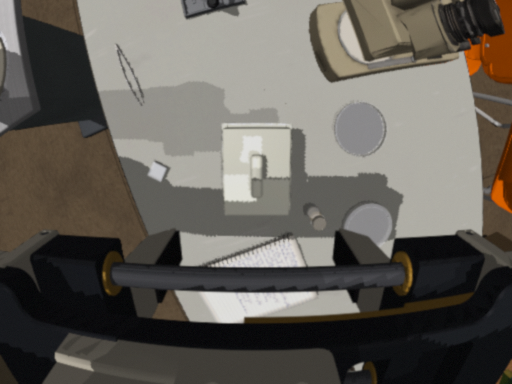

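The wrist view shows the handle at (257,172), in line with the gripper's mid-plane (column 257), and the lid edges square at columns 222–290. The table's near edge is at x=0.31. I'll refine the handle position from the wrist depth.

```bash
cat >> h.py <<'E'
def wcloud():
    c=robot.camera_info("wrist");K=np.array(c["camera_matrix"]);T=np.array(c["extrinsics"]);im,d=robot.capture("wrist")
    return im,d,wpts(d,K,T)
def wpts(d,K,T):
    v,u=np.mgrid[:384,:512];x=u-K[0,2];y=v-K[1,2];r=np.hypot(x,y)+1e-9;th=r/K[0,0];t=np.tan(th)
    P=np.stack([x/r*t*d,y/r*t*d,d],-1);W=(P-T[:3,3])@T[:3,:3];W[d==0]=np.nan;return W
def rect(p):
    r=cv2.minAreaRect((p[:,:2]*1000).astype(np.float32));return np.round(r[0],1),np.round(r[1],1),round(r[2],1)
E
python3 - <<'E'
from h import *
a=np.load("w1.npz");W=wpts(a["d"],a["K"],a["T"])
b=np.zeros((384,512),bool);b[115:220,215:300]=1
for lo,hi in((.137,.16),(.112,.13),(.075,.1)):
    m=b&(W[...,2]>lo)&(W[...,2]<hi);p=W[m];print(lo,m.sum(),np.median(p[:,2]).round(4),rect(p))
E
```

```text
0.137 497 0.1459 (array([ 541.9, -394.3]), array([50.8, 13.2]), 73.6)
0.112 5262 0.1225 (array([ 542.9, -394.6]), array([111. ,  84.5]), 73.4)
0.075 489 0.0876 (array([ 542.9, -394.1]), array([120.3,  95.1]), 73.3)
```

```bash
python3 -m inch '[[-1,-1,0,-45,0,0,0],[-1,0,0,-45,0,0,0],[-1,0,0,-40,0,0,0],[-1,0,0,-25,0,0,0],[-1,0,0,-12,0,0,0],[-1,0,0,0,0,0,0],[-1,0,0,0,0,0,0]]' 15; python3 -m inch '[[0.4,0,0,0,0,0,0],[0.4,0,0,0,0,0,0],[1,0,0,0,0,0,0],[1,0,0,0,0,0,0],[1,0,0,0,0,0,0],[1,0,0,0,0,0,0]]' 15
```

```text
time: 2.52
position: [0.5447, -0.3955, 0.129]
tool_rot: [-1.057, 1.418, -1.422]
force: [0.4, -0.3, 0.2]
width: 0.0917
time: 3.28
position: [0.5442, -0.3945, 0.1275]
tool_rot: [-1.058, 1.419, -1.419]
force: [-0.3, -0.1, 0.4]
width: 0.0368
```

```bash
python3 -m inch '[[1,0,0,0,0,0,0],[1,0,0,0,0,0,0],[1,0,0,0,0,0,0],[1,0,0,0,0,0,0],[1,0,0,0,0,0,0]]' 20; python3 -m inch '[[1,0,0,5,0,0,0],[1,0,0,10,0,0,0],[1,0,0,20,0,0,0],[1,0,0,30,0,0,0],[1,0,0,0,0,0,0]]'
```

```text
time: 3.9
position: [0.5441, -0.3946, 0.1275]
tool_rot: [-1.058, 1.419, -1.419]
force: [-0.1, -0.2, -0.8]
width: 0.0005
time: 4.53
position: [0.5466, -0.3955, 0.1971]
tool_rot: [-1.056, 1.413, -1.425]
force: [-0.1, 0.3, 0.4]
width: 0.0006
```

```bash
python3 - <<'E'
from h import *
im,d,W=wcloud();im2,d2,W2=cloud("scene")
im3,d3,W3=cloud("side");np.savez("t2.npz",W=W,W2=W2,W3=W3)
cv2.imwrite("pics/t2.png",np.vstack([np.hstack([cv2.resize(im2[180:330,170:320],(300,300)),cv2.resize(im3[120:240,240:360],(300,300))]),cv2.resize(im[100:350,100:400],(600,300))]))
for n,w,b in(("scene",W2,(slice(200,320),slice(200,300))),("side",W3,(slice(130,225),slice(270,330)))):
    p=w[b].reshape(-1,3)
    for lo,hi in((.137,.16),(.112,.13)):
        m=(p[:,2]>lo)&(p[:,2]<hi)&(p[:,1]<-.3); print(n,lo,m.sum(),rect(p[m]))
print(robot.get_state()["position"])
E
```

```text
scene 0.137 166 (array([ 543.6, -395.1]), array([49.5, 14. ]), 73.4)
scene 0.112 1962 (array([ 543.8, -393.9]), array([113.6,  83.9]), 73.2)
side 0.137 56 (array([ 545.6, -394.1]), array([53.4, 12.8]), 74.7)
side 0.112 631 (array([ 546.9, -391.5]), array([115.1,  85.3]), 73.4)
[ 0.54383211 -0.39459524  0.19258213]
```

View pics/t2.png

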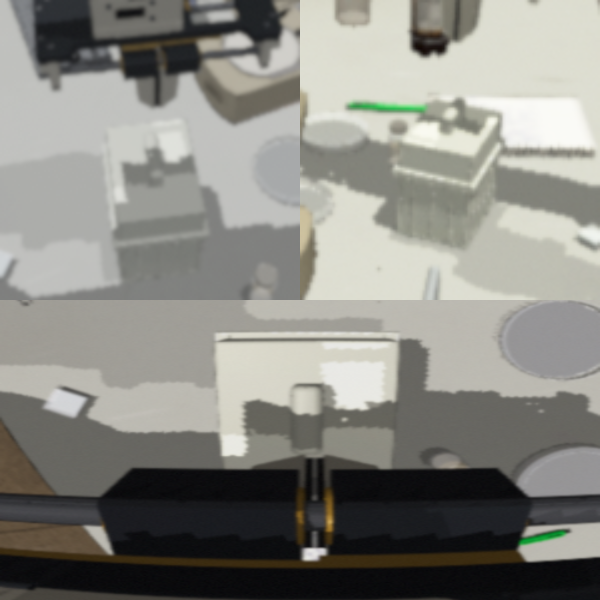

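The fingers closed at the pose intended, yet caught nothing, and the lid has not moved. The gripper tips are at scene pixel (248,230), so I'll check where they really are against the reported TCP.

```bash
python3 - <<'E'
from h import *
a=np.load("t2.npz");s=robot.get_state();p=s["position"]
for n,k in(("scene","W2"),("side","W3")):
    c=robot.camera_info(n);K=np.array(c["camera_matrix"]);T=np.array(c["extrinsics"]);q=K@(T[:3,:3]@p+T[:3,3]);print(n,"TCP projects",q[:2]/q[2])
    W=a[k]; m=(abs(W[...,0]-p[0])<.03)&(abs(W[...,1]-p[1])<.12)&(W[...,2]>.155)&(W[...,2]<.35)
    v,u=np.where(m);P=W[m]
    for z in np.arange(.16,.32,.01):
        mm=abs(P[:,2]-z)<.005
        if mm.sum()>2: print(round(z,2),mm.sum(),P[mm].min(0).round(3),P[mm].max(0).round(3),u[mm].mean().round(),v[mm].mean().round())
E
```

```text
scene TCP projects [246.73552177 241.97553963]
0.23 21 [ 0.535 -0.407  0.228] [ 0.55  -0.402  0.235] 248.0 232.0
0.24 66 [ 0.526 -0.41   0.236] [ 0.558 -0.399  0.245] 249.0 229.0
0.25 76 [ 0.526 -0.411  0.245] [ 0.558 -0.394  0.255] 249.0 226.0
0.26 82 [ 0.525 -0.411  0.255] [ 0.56  -0.398  0.265] 248.0 222.0
0.27 44 [ 0.526 -0.411  0.265] [ 0.559 -0.399  0.274] 249.0 219.0
0.28 7 [ 0.545 -0.406  0.275] [ 0.546 -0.404  0.283] 251.0 214.0
0.29 6 [ 0.518 -0.403  0.286] [ 0.548 -0.38   0.295] 242.0 205.0
0.3 85 [ 0.514 -0.438  0.297] [ 0.564 -0.383  0.305] 253.0 216.0
0.31 179 [ 0.514 -0.438  0.305] [ 0.573 -0.413  0.315] 256.0 212.0
side TCP projects [303.09862404 146.43171902]
0.23 19 [ 0.541 -0.39   0.227] [ 0.56  -0.381  0.234] 302.0 134.0
0.24 49 [ 0.529 -0.396  0.235] [ 0.566 -0.38   0.245] 302.0 131.0
0.25 53 [ 0.527 -0.399  0.245] [ 0.566 -0.376  0.255] 303.0 128.0
0.26 59 [ 0.527 -0.399  0.255] [ 0.567 -0.377  0.265] 303.0 124.0
0.27 62 [ 0.526 -0.4    0.265] [ 0.567 -0.379  0.275] 304.0 120.0
0.28 58 [ 0.526 -0.395  0.275] [ 0.568 -0.376  0.285] 304.0 117.0
0.29 18 [ 0.517 -0.39   0.285] [ 0.565 -0.37   0.292] 308.0 115.0
0.3 72 [ 0.515 -0.395  0.296] [ 0.573 -0.35   0.305] 305.0 113.0
0.31 110 [ 0.516 -0.388  0.305] [ 0.573 -0.348  0.315] 306.0 109.0
```

Both cameras put the finger tips about 35 mm above the reported TCP, with xy in agreement. I'll map the finger pixels in detail before trusting that.

```bash
python3 - <<'E'
from h import *
a=np.load("t2.npz")
print(robot.get_state()["position"])
for k,u,vs in(("W3",302,range(120,152,2)),("W2",248,range(216,250,2))):
    for v in vs: print(k,v,a[k][v,u].round(3))
W=a["W"]
for v in range(225,290,5): print("wrist",v,W[v,257].round(3))
im=cv2.imread("pics/t2.png")
s,_,_=cloud("side");t,_,_=cloud("scene")
cv2.imwrite("pics/t3.png",np.hstack([cv2.resize(s[80:180,250:350],(400,400),interpolation=0),cv2.resize(t[180:280,200:300],(400,400),interpolation=0)]))
E
```

```text
[ 0.54383211 -0.39459524  0.19258213]
W3 120 [ 0.551 -0.387  0.271]
W3 122 [ 0.551 -0.384  0.266]
W3 124 [ 0.551 -0.386  0.26 ]
W3 126 [ 0.55  -0.387  0.254]
W3 128 [ 0.55  -0.389  0.248]
W3 130 [ 0.55  -0.386  0.243]
W3 132 [ 0.549 -0.387  0.237]
W3 134 [ 0.549 -0.385  0.233]
W3 136 [ 0.549 -0.384  0.227]
W3 138 [ 0.55  -0.884  0.002]
W3 140 [ 0.549 -0.867  0.001]
W3 142 [ 0.549 -0.85   0.001]
W3 144 [ 0.548 -0.827  0.003]
W3 146 [ 0.548 -0.811  0.002]
W3 148 [ 0.547 -0.798 -0.   ]
W3 150 [ 0.547 -0.777  0.001]
W2 216 [ 0.531 -0.427  0.303]
W2 218 [ 0.53  -0.428  0.301]
W2 220 [ 0.542 -0.403  0.264]
W2 222 [ 0.542 -0.403  0.258]
W2 224 [ 0.542 -0.403  0.253]
W2 226 [ 0.542 -0.403  0.248]
W2 228 [ 0.543 -0.401  0.24 ]
W2 230 [ 0.542 -0.403  0.237]
W2 232 [ 0.542 -0.404  0.232]
W2 234 [ 0.619 -0.239  0.001]
W2 236 [ 0.617 -0.245  0.002]
W2 238 [ 0.615 -0.25   0.   ]
W2 240 [ 0.611 -0.257  0.002]
W2 242 [ 0.568 -0.348  0.124]
W2 244 [ 0.567 -0.351  0.122]
W2 246 [ 0.565 -0.354  0.12 ]
W2 248 [ 0.555 -0.377  0.147]
wrist 225 [ 0.54  -0.416  0.146]
wrist 230 [ 0.536 -0.43   0.123]
wrist 235 [ 0.548 -0.387  0.235]
wrist 240 [ 0.548 -0.387  0.242]
wrist 245 [ 0.548 -0.387  0.248]
wrist 250 [ 0.548 -0.387  0.254]
wrist 255 [ 0.548 -0.387  0.259]
wrist 260 [ 0.548 -0.387  0.264]
wrist 265 [ 0.548 -0.386  0.27 ]
wrist 270 [ 0.554 -0.367  0.309]
wrist 275 [ 0.553 -0.367  0.311]
wrist 280 [ 0.553 -0.368  0.313]
wrist 285 [ 0.553 -0.369  0.314]
```

View pics/t3.png

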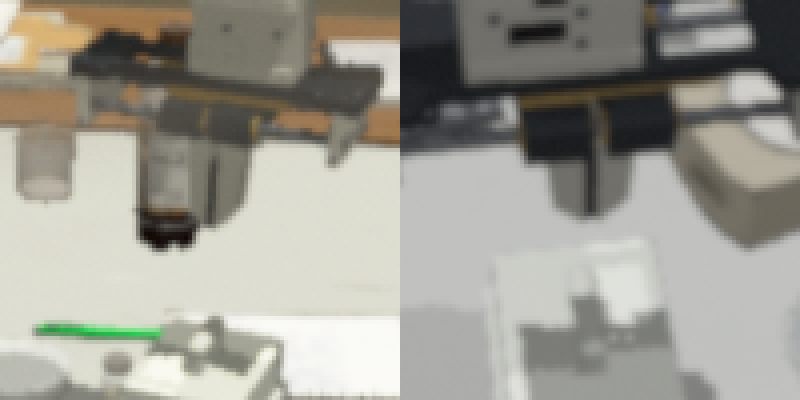

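In the left panel (side view), the grey tips end at about (210,225); the dark object beside them is a background bottle. The right panel (scene view) shows the tips ending at about (590,215). All three cameras give a true tip z ≈ 0.228 with the TCP reported at 0.193. The reported z is therefore about 35 mm low compared with the real tips, which explains the miss. I'll apply that offset, and probe with a force check.

```bash
python3 -m inch '[[0.1,0,0,0,0,0,0],[0.1,0,0,0,0,0,0],[0.1,0,0,0,0,0,0],[0.1,0,0,0,0,0,0],[0.1,0,0,-20,0,0,0],[0.1,0,0,-30,0,0,0],[0.1,0,0,-25,0,0,0],[0.1,0,0,-10,0,0,0],[0.1,0,0,0,0,0,0]]' 20; python3 -m inch '[[0.1,0,0,-10,0,0,0],[0.1,0,0,-3,0,0,0],[0.1,0,0,-3,0,0,0],[0.1,0,0,0,0,0,0]]'
```

```text
time: 5.9
position: [0.5435, -0.3941, 0.1063]
tool_rot: [-1.059, 1.421, -1.418]
force: [-0.6, -0.4, 0.2]
width: 0.0412
time: 6.4
position: [0.5441, -0.3946, 0.0915]
tool_rot: [-1.058, 1.419, -1.419]
force: [0.6, 0.0, 0.5]
width: 0.0413
```

```bash
python3 -m inch '[[1,0,0,0,0,0,0],[1,0,0,0,0,0,0],[1,0,0,0,0,0,0],[1,0,0,0,0,0,0],[1,0,0,0,0,0,0]]' 20; python3 -m inch '[[1,0,0,5,0,0,0],[1,0,0,10,0,0,0],[1,0,0,15,0,0,0],[1,0,0,0,0,0,0]]'
```

```text
time: 7.02
position: [0.5441, -0.3946, 0.0916]
tool_rot: [-1.058, 1.419, -1.419]
force: [-0.8, 0.4, 0.9]
width: 0.0136
time: 7.52
position: [0.5456, -0.3953, 0.1239]
tool_rot: [-1.057, 1.416, -1.422]
force: [-0.7, -0.8, -1.4]
width: 0.0136
```

The lid is held: width is 13.6 mm and its weight shows in the force. I'll carry it to the free spot near (0.50,-0.232), between the dish and the tray.

```bash
python3 -m inch '[[1,0,0,25,0,0,0],[1,-10,20,0,0,0,0],[1,-12,38,0,0,0,0],[1,-12,42,0,0,0,0],[1,-10,38,0,0,0,0],[1,0,24,0,0,0,0],[1,0,0,-20,0,0,0],[1,0,0,-35,0,0,0],[1,0,0,-35,0,0,0],[1,0,0,-20,0,0,0],[1,0,0,-10,0,0,0],[1,0,0,0,0,0,0],[1,0,0,0,0,0,0]]'; python3 -m inch '[[1,0,0,-3,0,0,0],[1,0,0,-3,0,0,0],[1,0,0,-2,0,0,0],[1,0,0,-1,0,0,0],[1,0,0,-1,0,0,0],[1,0,0,0,0,0,0]]'
```

```text
time: 9.15
position: [0.5011, -0.233, 0.0275]
tool_rot: [-1.057, 1.418, -1.421]
force: [-0.6, -0.6, -1.1]
width: 0.0138
time: 9.9
position: [0.5001, -0.2325, 0.0165]
tool_rot: [-1.058, 1.419, -1.419]
force: [-0.6, 0.7, -0.5]
width: 0.0135
```

```bash
python3 -m inch '[[1,0,0,-1,0,0,0],[1,0,0,-1,0,0,0],[1,0,0,0,0,0,0],[1,0,0,0,0,0,0]]'
```

```text
time: 10.4
position: [0.5002, -0.2326, 0.0146]
tool_rot: [-1.058, 1.419, -1.419]
force: [-0.4, -0.1, -0.1]
width: 0.0139
```

```bash
python3 -m inch '[[1,0,0,-1,0,0,0],[0.2,0,0,0,0,0,0],[0.2,0,0,0,0,0,0],[0.2,0,0,0,0,0,0],[0.2,0,0,0,0,0,0],[0.2,0,0,15,0,0,0],[0.2,0,0,35,0,0,0],[0.2,0,0,60,0,0,0],[0.2,0,0,60,0,0,0],[0.2,0,0,60,0,0,10],[0.2,5,-20,0,0,0,10],[0.2,5,-20,0,0,0,10],[0.2,5,-20,0,0,0,10],[0.2,5,-20,0,0,0,10],[0.2,6,-20,0,0,0,10],[0.2,6,-20,0,0,0,10],[0.2,6,-20,0,0,0,10],[0.2,6,-22,0,0,0,10],[0.2,0,0,0,0,0,0],[0.2,0,0,0,0,0,0]]'
python3 - <<'E'
from h import *
s=robot.get_state();print(np.round(s["q"],2))
im,d,W=wcloud();sc,_,W2=cloud("scene");np.savez("t4.npz",W=W,W2=W2,im=im,sc=sc)
cv2.imwrite("pics/t4.png",np.hstack([im[:,50:450],cv2.resize(sc[180:330,170:320],(384,384))]))
E
```

```text
time: 12.9
position: [0.5441, -0.3933, 0.244]
tool_rot: [-1.558, 0.229, -0.229]
force: [0.4, -0.4, 0.6]
width: 0.0366
[ 1.23  0.68 -1.04  1.42  0.59  1.37  1.45]
```

View pics/t4.png

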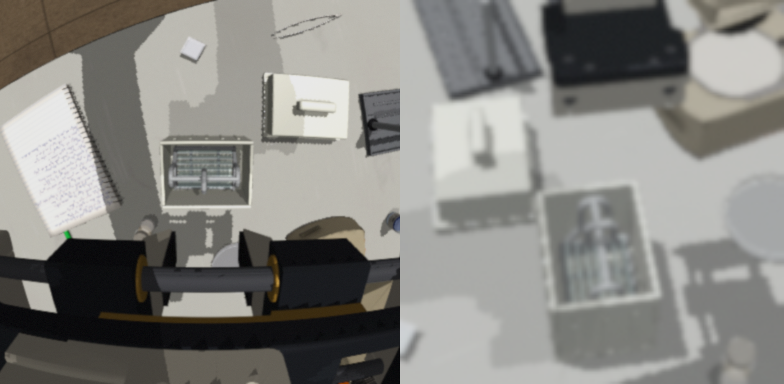

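The left panel shows the lid upright on the table at (310,105) and the rack in the open dish at (205,175), with the loop near (205,180). The right panel confirms it. Next I'll find the loop and the hook direction in the rack frame from the wrist cloud.

```bash
python3 - <<'E'
from h import *
a=np.load("t4.npz");W=a["W"];im=a["im"]
th=np.radians(-16.6);ex=np.array([np.cos(th),np.sin(th)]);ey=np.array([-ex[1],ex[0]])
b=np.zeros((384,512),bool);b[120:225,200:320]=1
c0=np.array([.5435,-.394])
for k,w,bb in(("wrist",W,b),("scene",a["W2"],None)):
    if bb is None: bb=np.zeros((384,512),bool);bb[260:340,215:290]=1
    p=w[bb];p=p[(p[:,2]>.02)&(p[:,2]<.14)];l=np.c_[(p[:,:2]-c0)@ex,(p[:,:2]-c0)@ey,p[:,2]]*1000
    i=(abs(l[:,0])<60)&(abs(l[:,1])<70);l=l[i]
    rim=l[(l[:,2]>79)&(l[:,2]<90)&((abs(l[:,0])>36)|(abs(l[:,1])>50))];print(k,"rim",rim.min(0).round(),rim.max(0).round())
    l=l[(abs(l[:,0])<36)&(abs(l[:,1])<50)]
    for lo,hi in((104,125),(95,104),(78,95),(60,78),(28,40)):
        q=l[(l[:,2]>lo)&(l[:,2]<hi)]
        if len(q): print(k,lo,hi,len(q),"med",np.median(q,0).round(1),"p2",np.percentile(q,3,axis=0).round(1),"p98",np.percentile(q,97,axis=0).round(1))
cv2.imwrite("pics/t5.png",cv2.resize(im[125:220,205:310],(735,600),interpolation=cv2.INTER_CUBIC)[:600])
E
```

```text
wrist rim [-43. -57.  79.] [40. 55. 87.]
wrist 104 125 116 med [ 1.000e-01 -4.500e+00  1.131e+02] p2 [-11.   -6.8 107.6] p98 [ 13.2  -2.3 115.2]
wrist 95 104 6 med [-11.1  -4.   99.5] p2 [-11.6  -6.8  97.5] p98 [-10.3  -2.3 102.9]
wrist 78 95 484 med [ 1.2 -1.2 89.4] p2 [ -9.7 -45.5  82.1] p98 [11.2 38.1 91.3]
wrist 60 78 43 med [ -9.7 -40.7  70.5] p2 [-11.4 -44.7  61.6] p98 [15.9 37.3 77.8]
wrist 28 40 588 med [ 1.1  1.3 33.9] p2 [-22.2 -42.2  28.6] p98 [25.6 35.1 36.8]
scene rim [-42. -56.  79.] [42. 42. 88.]
scene 104 125 45 med [  2.8  -3.9 112.7] p2 [ -9.2  -5.3 104.8] p98 [ 14.9  -0.4 115.1]
scene 95 104 16 med [ 2.9 -4.  99.1] p2 [-9.4 -6.3 95.6] p98 [ 15.2  -2.5 103.4]
scene 78 95 165 med [  2.9 -13.9  89.3] p2 [ -8.5 -45.3  80.2] p98 [14.8 35.5 92.8]
scene 60 78 36 med [-6.3 35.4 72.3] p2 [-10.7 -45.3  62.4] p98 [17.9 38.9 77.7]
scene 28 40 112 med [-4.3  8.6 34. ] p2 [-21.3 -19.6  29.1] p98 [27.6 37.3 37.2]
```

View pics/t5.png

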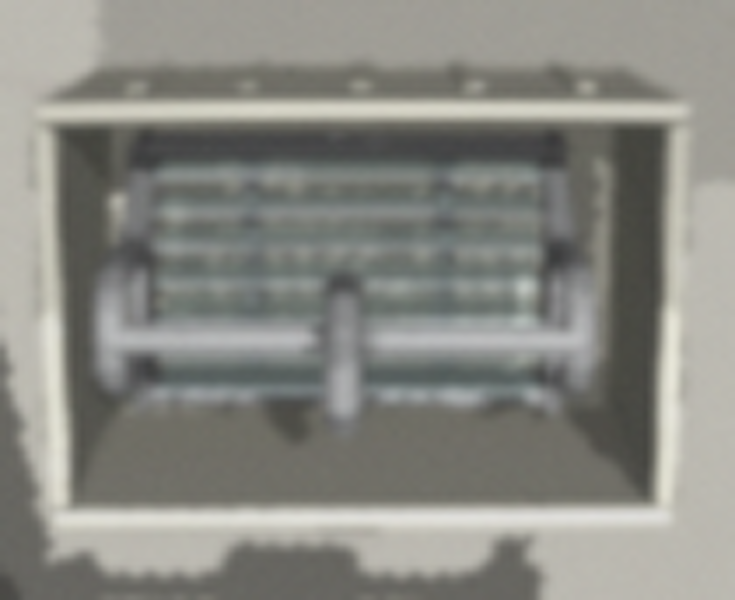

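```bash
python3 -m inch '[[0.2,-0.5,-5,-50,0,0,0],[0.2,0,0,-50,0,0,0],[0.2,0,0,-45,0,0,0],[0.2,0,0,-20,0,0,0],[0.2,0,0,-6,0,0,0],[0.2,0,0,0,0,0,0],[0.2,0,0,0,0,0,0]]' 25; python3 - <<'E'
from h import *
a=np.load("t4.npz");W=a["W"]
th=np.radians(-16.6);ex=np.array([np.cos(th),np.sin(th)]);ey=np.array([-ex[1],ex[0]]);c0=np.array([.5436,-.3985])
p=W[120:225,200:320].reshape(-1,3);l=np.c_[(p[:,:2]-c0)@ex,(p[:,:2]-c0)@ey,p[:,2]]*1000
for s in(-40,-25,25,40):
    q=l[(abs(l[:,0])<25)&(abs(l[:,1]-s)<(5 if abs(s)==40 else 10))]
    if abs(s)==25: q=q[(q[:,2]>85)&(q[:,2]<95)];print("rod at",s,np.median(q,0).round(1))
    else: 
        for lo in range(36,96,6): 
            r=q[(q[:,2]>=lo)&(q[:,2]<lo+6)]
            if len(r):print(s,lo,len(r),r[:,0].min().round(1),r[:,0].max().round(1))
E
```

```text
time: 13.88
position: [0.5449, -0.4001, 0.0746]
tool_rot: [-1.56, 0.225, -0.23]
force: [0.0, 0.2, -0.2]
width: 0.0369
-40 36 13 -21.6 -7.4
-40 42 17 -18.3 -12.1
-40 48 11 -15.0 -10.1
-40 54 5 -12.8 -11.5
-40 60 4 -12.7 -9.8
-40 66 9 -12.8 15.5
-40 72 9 -12.8 10.3
-40 78 16 -12.0 12.9
-40 84 75 -10.0 11.2
-40 90 13 -4.0 2.3
rod at -25 [ -0.1 -25.   89.7]
rod at 25 [-0.  25.1 89.7]
40 36 18 -21.4 -16.2
40 42 16 -16.8 -12.9
40 48 7 -13.7 -11.5
40 54 5 -12.4 -11.0
40 60 6 -12.4 14.8
40 66 7 -12.3 13.2
40 72 8 -12.0 13.1
40 78 19 -11.6 13.5
40 84 78 -9.9 11.3
40 90 13 -4.9 3.5
```

The stems are on the -x side and the tips on +x, so the mouth faces +x, and the rod is aligned at 73.4°. Now I'll descend, pinch the loop and lift slowly.

```bash
python3 -m inch '[[0.2,0,0,-8,0,0,0],[0.2,0,0,-5,0,0,0],[0.2,0,0,0,0,0,0],[1,0,0,0,0,0,0],[1,0,0,0,0,0,0],[1,0,0,0,0,0,0],[1,0,0,0,0,0,0],[1,0,0,0,0,0,0],[1,0,0,0,0,0,0]]' 30; python3 -m inch '[[1,0,0,3,0,0,0],[1,0,0,5,0,0,0],[1,0,0,7,0,0,0],[1,0,0,0,0,0,0]]'
```

```text
time: 15.0
position: [0.5433, -0.3996, 0.0592]
tool_rot: [-1.559, 0.228, -0.227]
force: [-0.6, -0.9, -0.6]
width: 0.005
time: 15.5
position: [0.5443, -0.3999, 0.0757]
tool_rot: [-1.56, 0.226, -0.229]
force: [0.4, -0.0, -1.7]
width: 0.0053
```

```bash
python3 -m inch '[[1,0,0,12,0,0,0],[1,0,0,20,0,0,0],[1,0,0,25,0,0,0],[1,0,0,22,0,0,0],[1,0,0,12,0,0,0],[1,0,0,6,0,0,0],[1,0,0,0,0,0,0],[1,0,0,0,0,0,0],[1,0,0,0,0,0,0]]'; python3 - <<'E'
from h import *
im,d,W=wcloud();sc,_,W2=cloud("scene");sd,_,W3=cloud("side");s=robot.get_state();np.savez("t6.npz",W=W,W2=W2,W3=W3)
print(s["position"].round(4),s["q"].round(2))
cv2.imwrite("pics/t6.png",np.hstack([cv2.resize(sc[170:320,170:320],(400,400)),cv2.resize(sd[90:240,240:390],(400,400))]))
th=np.radians(-16.6);ex=np.array([np.cos(th),np.sin(th)]);ey=np.array([-ex[1],ex[0]]);c0=s["position"][:2]
for k,w in(("sc",W2),("sd",W3)):
  p=w.reshape(-1,3);l=np.c_[(p[:,:2]-c0)@ex,(p[:,:2]-c0)@ey,p[:,2]]*1000
  l=l[(abs(l[:,0])<45)&(abs(l[:,1])<60)]
  for lo in range(92,225,8):
    q=l[(l[:,2]>=lo)&(l[:,2]<lo+8)]
    if len(q)>2:print(k,lo,len(q),q.min(0).round(),q.max(0).round())
E
```

```text
time: 16.62
position: [0.5432, -0.3994, 0.1706]
tool_rot: [-1.558, 0.228, -0.226]
force: [0.0, -0.8, -1.7]
width: 0.0053
[ 0.5434 -0.3994  0.1711] [ 1.22  0.75 -1.    1.49  0.64  1.26  1.42]
sc 116 131 [-30. -45. 117.] [ 31.  43. 124.]
sc 124 123 [-30. -44. 124.] [ 31.  42. 132.]
sc 132 242 [-29. -44. 132.] [ 31.  42. 140.]
sc 140 108 [-29. -44. 140.] [ 26.  42. 148.]
sc 148 11 [-22. -43. 148.] [  9.  -4. 156.]
sc 156 12 [-16. -43. 156.] [ -9. -39. 163.]
sc 164 8 [-12. -43. 164.] [ -9. -41. 172.]
sc 172 12 [-12. -43. 173.] [ 16. -40. 180.]
sc 180 17 [-12. -43. 180.] [ 16. -40. 188.]
sc 188 21 [-12. -44. 188.] [ 14. -40. 196.]
sc 196 43 [-10. -44. 196.] [ 13. -38. 203.]
sd 116 78 [-27. -45. 117.] [ 34.  49. 124.]
sd 124 74 [-27. -42. 124.] [ 34.  48. 132.]
sd 132 192 [-27. -43. 132.] [ 35.  48. 140.]
sd 140 152 [-23. -44. 140.] [ 29.  48. 148.]
sd 148 12 [-20. -39. 148.] [ -6.  46. 155.]
sd 156 13 [-13. -40. 157.] [ -7.  46. 162.]
sd 164 11 [ -9. -39. 164.] [ -6.  46. 172.]
sd 172 14 [-10. -40. 173.] [ 17.  47. 180.]
sd 180 19 [-11. -40. 180.] [ 17.  46. 187.]
sd 188 23 [-10. -43. 188.] [ 16.  47. 196.]
sd 196 45 [-10. -42. 196.] [ 14.  47. 203.]
sd 204 20 [-10. -10. 204.] [ 13.  15. 212.]
sd 212 24 [-10. -18. 213.] [ 14.  22. 220.]
sd 220 40 [-10. -17. 220.] [ 14.  23. 228.]
```

View pics/t6.png

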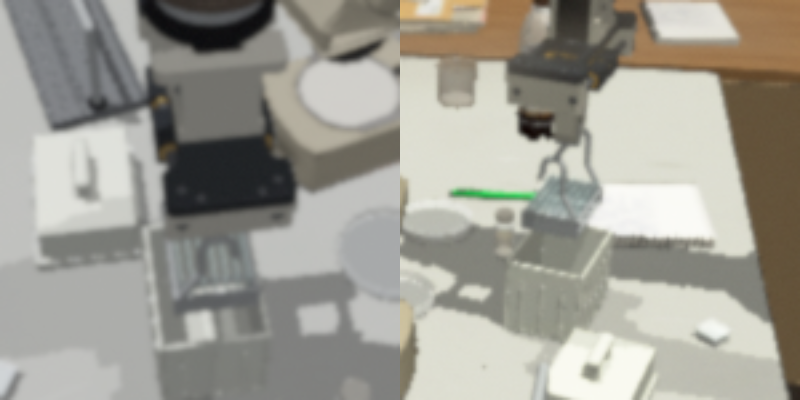

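The rack is out and level, with the mouth on +x. Scene crop: rack at (210,265), above the open dish. Side crop: hook tips at (545,170). I'll carry it high past the near post to a spot about 66 mm on the -x side of the bar.

```bash
python3 -m inch '[[1,0,0,8,0,0,0],[1,0,0,12,0,0,0],[1,-5,20,0,0,0,1.3],[1,-6,35,0,0,0,1.3],[1,-6,45,0,0,0,1.3],[1,-6,50,0,0,0,1.3],[1,-6,50,0,0,0,1.3],[1,-6,50,0,0,0,1.3],[1,-6,45,0,0,0,1.3],[1,-6,35,0,0,0,1.3],[1,-6,25,0,0,0,1.3],[1,0,19,0,0,0,1.3],[1,0,0,0,0,0,0],[1,0,0,0,0,0,0],[1,0,0,0,0,0,0],[1,0,0,0,0,0,0]]'; cat > m.py <<'E'
from h import *
s=robot.get_state();p0=s["position"];M=R.from_rotvec(s["tool_rot"]).as_matrix()
print(p0.round(4),s["q"].round(2),"tool z ang",np.degrees(np.arctan2(M[1,2],M[0,2])).round(2),"down",M[:,1].round(3))
th=np.radians(-3.6);ex=np.array([np.cos(th),np.sin(th)]);ey=np.array([-ex[1],ex[0]]);c0=p0[:2]
ims={}
for k in("scene","side"):
  ims[k],_,w=cloud(k);p=w.reshape(-1,3);l=np.c_[(p[:,:2]-c0)@ex,(p[:,:2]-c0)@ey,p[:,2]]*1000
  r=l[(abs(l[:,1])<55)&(l[:,0]>-45)&(l[:,0]<36)]
  u=(p0[2]-.0552)*1000
  q=r[(r[:,2]>u-8)&(r[:,2]<u+26)&(r[:,2]>18)];print(k,"base",len(q),q.min(0).round(),q.max(0).round(),rect(q/1000))
  for nm,a,b in(("stem/tip",59,76),("crown",76,90)):
    for sg in(-1,1):
      q=r[(r[:,2]>u+a)&(r[:,2]<u+b)&(sg*r[:,1]>33)&(abs(r[:,0])<22)]
      if len(q)>1:print(k,nm,sg,len(q),q.min(0).round(1),q.max(0).round(1))
  b=p[(abs(p[:,2]-.117)<.008)&(p[:,0]>.54)&(p[:,0]<.58)&(p[:,1]>-.115)&(p[:,1]<.055)]
  A=np.c_[b[:,1],np.ones(len(b))];f=np.linalg.lstsq(A,b[:,0],rcond=None)[0]
  print(k,"bar",len(b),"x at tool y",(f@[p0[1],1]).round(4),"ang",np.degrees(np.arctan(1/f[0])).round(1),"zmax",np.percentile(b[:,2],95).round(4),"mid(perp,along) mm",)
  t=p[(p[:,2]>.008)&(p[:,2]<.018)&(p[:,0]>.48)&(p[:,0]<.64)&(p[:,1]>-.15)&(p[:,1]<.09)];print(k,"tray",len(t),rect(t))
np.savez("last.npz",**ims)
E
python3 m.py
```

```text
time: 18.77
position: [0.4907, -0.0264, 0.1914]
tool_rot: [-1.57, 0.051, -0.05]
force: [0.4, 0.4, -2.9]
width: 0.005
[ 0.4907 -0.0264  0.1914] [ 1.    0.45 -1.25  1.93  0.48  1.11  1.07] tool z ang 86.32 down [-0.  0. -1.]
scene base 474 [-29. -45. 137.] [ 33.  46. 162.] (array([1.9, 0.7]), array([61.6, 91.5]), 0.1)
scene stem/tip -1 30 [-11.7 -44.8 195.4] [ 17.  -38.8 212.1]
scene stem/tip 1 6 [-10.9  36.6 196.7] [ -8.1  40.5 206.1]
scene crown -1 39 [-11.1 -44.8 212.4] [ 14.7 -33.  223.7]
scene bar 168 x at tool y 0.5571 ang 86.4 zmax 0.1219 mid(perp,along) mm
scene tray 417 (array([557.9, -29.2]), array([218.3, 100.6]), 86.3)
side base 658 [-28. -44. 136.] [ 34.  47. 162.] (array([4., 1.]), array([62. , 91.5]), 1.1)
side stem/tip -1 3 [ 17.2 -38.8 197.1] [ 18.6 -38.4 207.2]
side stem/tip 1 48 [-10.5  39.9 195.5] [ 18.9  45.  212. ]
side crown 1 56 [ -9.2  33.1 212.8] [ 14.8  46.4 223.2]
side bar 260 x at tool y 0.5591 ang 86.4 zmax 0.1209 mid(perp,along) mm
side tray 597 (array([559.3, -28.6]), array([216.4, 100.2]), 86.4)
```

Both cameras agree the tool should end at x ≈ 0.555, with the rack angle 86.3° matching the bar's 86.4°. I'll lower beside the bar to entry height and slide in partway.

```bash
python3 -m inch '[[1,0,0,-10,0,0,0],[1,0,0,-18,0,0,0],[1,0,0,-20,0,0,0],[1,0,0,-12,0,0,0],[1,0,0,-5,0,0,0],[1,0,0,0,0,0,0],[1,0,0,0,0,0,0],[1,5,0,0,0,0,0],[1,8,-1,0,0,0,0],[1,8,0,0,0,0,0],[1,4,-1,0,0,0,0],[1,0,0,0,0,0,0],[1,0,0,0,0,0,0],[1,0,0,0,0,0,0]]'; python3 m.py
```

```text
time: 20.62
position: [0.5154, -0.0275, 0.1265]
tool_rot: [-1.57, 0.049, -0.049]
force: [-0.7, 0.3, -2.3]
width: 0.0051
[ 0.5154 -0.0275  0.1265] [ 0.87  0.57 -1.12  1.93  0.6   1.03  0.99] tool z ang 86.42 down [-0. -0. -1.]
scene base 442 [-29. -46.  71.] [33. 46. 97.] (array([ 1.9, -0.2]), array([62.2, 91.4]), 0.1)
scene stem/tip -1 27 [-11.7 -43.1 130.8] [ 16.5 -38.1 146.9]
scene crown -1 33 [-10.4 -45.2 148. ] [ 14.8 -33.8 159.2]
scene bar 140 x at tool y 0.5571 ang 86.3 zmax 0.1216 mid(perp,along) mm
scene tray 340 (array([557.9, -29.2]), array([218.5, 100.3]), 86.2)
side base 605 [-28. -44.  71.] [34. 47. 97.] (array([3.6, 1.4]), array([61.3, 90. ]), 0.6)
side stem/tip 1 41 [-10.6  38.8 130.7] [ 18.5  45.  147.1]
side crown 1 54 [ -9.7  33.3 147.4] [ 15.4  44.2 159.1]
side bar 219 x at tool y 0.559 ang 86.4 zmax 0.121 mid(perp,along) mm
side tray 534 (array([559.3, -27.6]), array([216.1, 100. ]), 86.5)
```

```bash
python3 -m inch '[[1,4,0,0,0,0,0],[1,8,-1,0,0,0,0],[1,10,0,0,0,0,0],[1,9,-1,0,0,0,0],[1,6,0,0,0,0,0],[1,3,0,0,0,0,0],[1,0,0,0,0,0,0],[1,0,0,0,0,0,0],[1,0,0,0,0,0,0]]'; python3 m.py; python3 - <<'E'
from h import *
a=np.load("last.npz")
cv2.imwrite("pics/t7.png",np.hstack([cv2.resize(a["scene"][110:230,140:260],(400,400)),cv2.resize(a["side"][200:340,220:360],(400,400))]))
E
```

```text
time: 21.85
position: [0.5554, -0.0297, 0.1265]
tool_rot: [-1.57, 0.049, -0.049]
force: [-0.4, -0.4, -2.4]
width: 0.005
[ 0.5554 -0.0297  0.1265] [ 0.8   0.63 -1.08  1.84  0.63  1.07  0.99] tool z ang 86.41 down [-0. -0. -1.]
scene base 389 [-30. -45.  73.] [33. 44. 97.] (array([ 1.4, -0.2]), array([62.4, 89. ]), 0.4)
scene stem/tip -1 25 [-11.5 -44.4 130.4] [ 16.7 -39.5 147.2]
scene crown -1 30 [ -9.6 -45.4 147.5] [ 13.1 -37.9 160.2]
scene bar 139 x at tool y 0.5545 ang 88.5 zmax 0.122 mid(perp,along) mm
scene tray 324 (array([557.3, -29.3]), array([216.4, 100.1]), 86.6)
side base 536 [-28. -44.  71.] [34. 46. 97.] (array([3.4, 1.1]), array([61.9, 90. ]), 0.0)
side stem/tip 1 38 [-10.4  40.1 131.2] [ 19.2  44.7 147.1]
side crown 1 50 [ -9.7  33.6 147.5] [ 16.   45.1 158.6]
side bar 209 x at tool y 0.5548 ang 83.7 zmax 0.1216 mid(perp,along) mm
side tray 544 (array([559.1, -29.5]), array([218.5,  99.9]), 86.4)
```

View pics/t7.png

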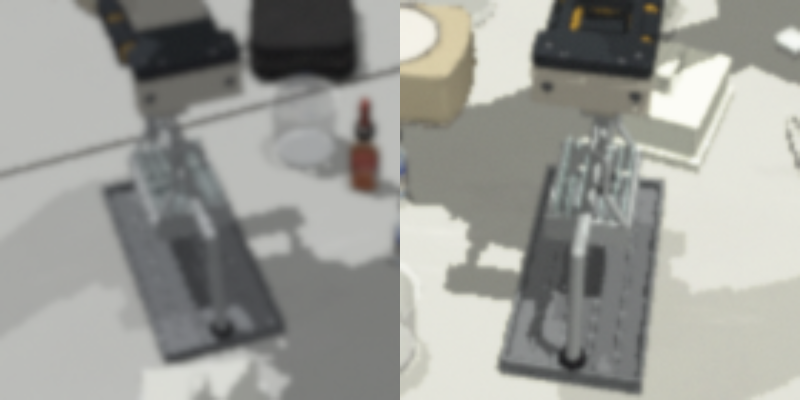

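The bar runs into the rack between hooks and slides in both panels (left (205,225), right (582,240)). I'll lower gently.

```bash
python3 -m inch '[[1,0,0,-4,0,0,0],[1,0,0,-6,0,0,0],[1,0,0,-6,0,0,0],[1,0,0,-4,0,0,0],[1,0,0,-2,0,0,0],[1,0,0,-2,0,0,0],[1,0,0,-1,0,0,0],[1,0,0,0,0,0,0],[1,0,0,0,0,0,0]]'; python3 -m inch '[[1,0,0,-1,0,0,0],[1,0,0,-1,0,0,0],[1,0,0,-1,0,0,0],[1,0,0,-1,0,0,0],[1,0,0,-1,0,0,0],[1,0,0,0,0,0,0]]'
```

```text
time: 23.08
position: [0.5557, -0.0296, 0.1017]
tool_rot: [-1.57, 0.049, -0.049]
force: [-0.2, 0.4, -1.0]
width: 0.0054
time: 23.82
position: [0.5556, -0.0296, 0.0964]
tool_rot: [-1.57, 0.049, -0.049]
force: [-0.1, 0.2, -1.5]
width: 0.005
```

```bash
python3 -m inch '[[1,0,0,-0.5,0,0,0],[1,0,0,-0.5,0,0,0],[1,0,0,0,0,0,0]]';python3 -m inch '[[1,0,0,-0.5,0,0,0],[1,0,0,-0.5,0,0,0],[1,0,0,0,0,0,0]]'; python3 m.py
```

```text
time: 24.2
position: [0.5556, -0.0296, 0.0955]
tool_rot: [-1.57, 0.049, -0.049]
force: [0.1, -0.8, -1.7]
width: 0.0049
time: 24.58
position: [0.5557, -0.0295, 0.0948]
tool_rot: [-1.57, 0.049, -0.049]
force: [-0.2, 0.2, 2.0]
width: 0.0051
[ 0.5557 -0.0295  0.0948] [ 0.78  0.67 -1.04  1.86  0.68  1.02  0.96] tool z ang 86.41 down [ 0. -0. -1.]
scene base 370 [-29. -46.  41.] [33. 44. 66.] (array([ 1.9, -0.9]), array([90.3, 61.8]), 89.9)
scene stem/tip -1 23 [-12.1 -44.5 100.9] [ 16.6 -39.  115.3]
scene crown -1 45 [-11.1 -54.3 115.7] [ 15.1 -36.8 127.9]
scene bar 101 x at tool y 0.5557 ang 87.2 zmax 0.1241 mid(perp,along) mm
scene tray 353 (array([557.7, -29.9]), array([217. , 100.3]), 86.2)
side base 542 [-28. -44.  39.] [33. 45. 65.] (array([2.8, 0.8]), array([61. , 89.4]), 0.1)
side stem/tip 1 37 [-10.3  40.5  99. ] [ 18.2  44.8 115.2]
side crown 1 72 [ -9.3  34.1 116.3] [ 16.3  54.6 126.9]
side bar 168 x at tool y 0.5578 ang 85.4 zmax 0.124 mid(perp,along) mm
side tray 543 (array([559.3, -29. ]), array([216.9, 100.1]), 86.5)
```

Contact is at the predicted seat height (+2 N). Now I'll open the fingers a little, then rise straight up.

```bash
python3 -m inch '[[0.9,0,0,0,0,0,0],[0.75,0,0,0,0,0,0],[0.6,0,0,0,0,0,0],[0.5,0,0,0,0,0,0],[0.5,0,0,0,0,0,0],[0.5,0,0,3,0,0,0],[0.5,0,0,8,0,0,0],[0.5,0,0,12,0,0,0],[0.5,0,0,20,0,0,0],[0.5,0,0,35,0,0,0],[0.5,0,0,50,0,0,0],[0.5,0,0,50,0,0,0],[0.5,-40,0,0,0,0,0],[0.5,-40,0,0,0,0,0],[0.5,0,0,0,0,0,0],[0.5,0,0,0,0,0,0]]'; sed -i 's/^s=robot.get_state().*/s=robot.get_state();p0=np.array([.5557,-.0295,.0948]);M=np.eye(3)/' m.py; python3 m.py; python3 - <<'E'
from h import *
a=np.load("last.npz");cv2.imwrite("pics/t8.png",np.hstack([cv2.resize(a["scene"][110:350,110:350],(400,400)),cv2.resize(a["side"][150:340,200:390],(400,400))]))
for n in("scene","side"):
    W=np.load(n+"0.npz")["W"];im,d,V=cloud(n)
    for nm,(x,y) in dict(blue=(.727,-.107),eosin=(.732,-.006),vial=(.611,-.513)).items():
        o=[]
        for w in(W,V):
            m=(abs(w[...,0]-x)<.03)&(abs(w[...,1]-y)<.03)&(w[...,2]>.02)&(w[...,2]<.11);o+=[m.sum(),w[m].mean(0).round(3) if m.any() else None]
        print(n,nm,o)
    p=V.reshape(-1,3)
    q=p[(p[:,2]>.077)&(p[:,2]<.092)&(p[:,0]>.46)&(p[:,0]<.62)&(p[:,1]<-.31)&(p[:,1]>-.48)];print(n,"dish rim",rect(q))
    q=p[(p[:,2]>.038)&(p[:,2]<.055)&(p[:,0]>.42)&(p[:,0]<.58)&(p[:,1]<-.15)&(p[:,1]>-.315)];print(n,"lid top",rect(q),q[:,2].std())
E
```

```text
time: 26.68
position: [0.4765, -0.0301, 0.2736]
tool_rot: [-1.571, 0.049, -0.051]
force: [-0.1, 0.8, -0.2]
width: 0.023
[ 0.5557 -0.0295  0.0948] [ 1.16  0.32 -1.37  1.85  0.33  1.24  1.2 ] tool z ang 0.0 down [0. 1. 0.]
scene base 356 [-29. -46.  40.] [33. 44. 66.] (array([ 1.9, -0.8]), array([61.2, 89.8]), 0.2)
scene stem/tip -1 24 [-11.7 -43.9  98.9] [ 16.6 -39.  115.3]
scene stem/tip 1 21 [-12.3  34.9  99.9] [ 15.5  40.6 115.2]
scene crown -1 44 [-11.  -53.3 116.9] [ 14.7 -33.3 127.6]
scene crown 1 26 [-10.5  33.6 118.4] [ 11.1  54.2 127.7]
scene bar 157 x at tool y 0.5559 ang 86.9 zmax 0.1244 mid(perp,along) mm
scene tray 372 (array([558. , -29.2]), array([220.2, 100.7]), 86.3)
side base 529 [-27. -44.  39.] [35. 46. 65.] (array([3.5, 0.9]), array([90.3, 61.8]), 89.7)
side stem/tip -1 11 [ -9.7 -41.9 102.9] [ 14.2 -36.2 113.9]
side stem/tip 1 38 [-10.3  39.4 100.1] [ 18.2  52.4 115.5]
side crown -1 30 [ -8.8 -54.5 115.9] [ 13.1 -33.5 127. ]
side crown 1 72 [ -9.7  34.4 115.6] [ 14.4  54.8 127.1]
side bar 261 x at tool y 0.5583 ang 86.2 zmax 0.1245 mid(perp,along) mm
side tray 53
[... 312 characters left out ...]
, -0.516,  0.047]), np.int64(213), array([ 0.608, -0.516,  0.047])]
scene dish rim (array([ 543.8, -394.3]), array([114.1,  84. ]), 73.3)
scene lid top (array([ 500.3, -232.6]), array([114.8,  83.7]), 73.2) 0.0016472949056708897
side blue [np.int64(266), array([ 0.728, -0.095,  0.052]), np.int64(264), array([ 0.728, -0.095,  0.053])]
side eosin [np.int64(265), array([0.733, 0.006, 0.058]), np.int64(268), array([0.733, 0.006, 0.058])]
side vial [np.int64(78), array([ 0.616, -0.505,  0.044]), np.int64(98), array([ 0.613, -0.505,  0.042])]
side dish rim (array([ 545.9, -394.5]), array([120.4,  84.9]), 73.5)
side lid top (array([ 502.3, -231.4]), array([115.4,  84.8]), 73.8) 0.002015295261331353
```

View pics/t8.png

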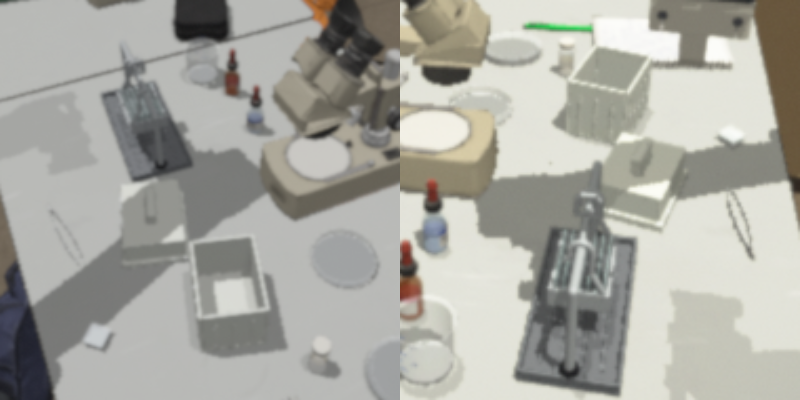

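The rack hangs level on the bar over the tray (left panel (140,105), right panel (585,255)), with the gripper clear. The lid is flat and upright, and the dish, bottles and vial have not moved.

```bash
python3 -c "
from plant import robot
print(robot.sign_off())"
```

```text
the job is handed in; nothing more can be done
None
```

I took the lid off and set it upright and flat on the table between the dish and the stand. I then lifted the rack straight out and hung it by both hooks on the bar. It was handed in at about 27 s of the 67 s allowed.

**Problem on the way:** the first lid grasp closed on air. All three cameras showed the real fingertips about 35 mm above the reported TCP, which disagrees with the tool description. After I corrected for that, both grasps worked; the empty close did not move the lid.

**Last checks, from the scene and side cameras:**
- **Rack:** its underside is about 40 mm above the table, as expected for hanging on the bar. It is level, in line with the bar to within about 0.3°, and both crowns are at bar height. Contact force when lowering was about 2 N.
- **Dish:** within 1–2 mm of where it started, with the angle unchanged.
- **Bottles and vial:** the dropper bottles show no change. The vial reads the same in the scene camera and 2–3 mm different in the side camera; the lidded dish partly hid it in that camera's first picture, so I take this as a viewing effect.
- **Gripper:** clear of everything, with the wrist force near zero.

The two cameras differ by about 2 mm in x throughout, which is within the stated calibration.

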